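# Latch the gate of the marker crate

## Robot

A 6-joint arm with a two-finger parallel gripper is mounted at the origin on the work surface. World frame = base frame: x ahead of the robot, y to its left, z up, the work surface at z = 0. Lengths are in m, angles in rad, forces in N, time in s.
With the tool pointing down it reaches from about 0.225 to 0.875 m from the base axis. Payload 3.4 kg.
Tool frame: the origin (TCP) lies between the finger pads; the fingertips stand 11 mm ahead of it and the grasp point (between the pads) lies 8 mm behind it; z points along the fingers, y is the direction in which the jaws open and shut (so a half turn about z gives the same grasp; the last joint's range is limited). The gripper opens to 85 mm and grips with 20 to 120 N. Pads are 22 mm wide; open, the fingers measure 114 mm over their backs; the gripper's body (76 mm by 85 mm) begins 54 mm behind the grasp point. The pads swing forward as they close: fully open they stand 13 mm farther back than shut.
Start: joints at [1.192, 0.276, 1.505, -0, 1.361, -0.121], TCP at [0.147, 0.556, 0.204] pointing down, gripper open.
Joint ranges: [-2.89, 2.89], [-0.75, 2.08], [0.22, 2.7], [-1.18, 4.32], [0.11, 2.71], [-2.7, 2.7]. Speed limits (rad/s): [2.57, 2.57, 3.14, 3.14, 3.14, 3.14].

## Interface

Orientations are given as a rotation vector (axis times angle).
In Python, from rig import read_state, snapshot, manip, models gives the robot as it stands.
- The arm moves only by the tool carry_out, never from a script. Its argument "motion" is a list that holds one entry, the list of rows, each a list of 7 numbers: the opening, from 0 (shut) to 1 (fully open), then the shift along the tool's x, y, z in cm, then the turn, a rotation vector about the tool's x, y, z in rad. A call has 1 to 5 rows; each row shifts and turns the commanded pose from where the row before left it, along the tool's axes as they then stand; what a row does not reach is not made up. A row lasts 1/10 s, in which the tool goes at most 50 mm and 8.59 degrees, less where a joint would pass 70% of its speed; a pose out of reach is approached as far as the arm can. A call is refused whole if a number of a shift passes 5 or a number of a turn 0.15, either way. A call with a gripper value outside its range is refused whole. The fingers move at their own pace and stop on an object; "newtons" is the grip in N (left out, the last holds). Time passes only in rows, so rows that do not move let the fingers close. It gives the time, the measured TCP pose, the force and the opening at its end, in the units of the state.
- read_state(): the state, without advancing time (a new reading comes with each control period).
- snapshot(name): name is "scene" or "top" or "wrist"; returns a dict with "image" (480x640x3 uint8, red, green, blue), "range_z" (480x640 float32, m along the optical axis (not along the pixel's ray), 0 where there is no reading), "mtx" (3x3 intrinsics, pixels), "camera_from_world" (4x4, takes a point from world to camera coordinates); the wrist camera has in their place "T_tool_cam" (4x4, takes a point from camera to tool coordinates, whose origin is the TCP and whose axes are the flange's). Camera axes: x right, y down, z forward; pixel columns grow to the right and rows downward; lengths in m; the calibration is good to about 2 mm. A picture is of the moment at which its call begins: read the wrist's pose just before it.
- manip.sign_off(): hands the job in, once; it reports no verdict.
Trained networks look in a picture, given as the dict that the camera call returned (one of the last four; its "shot" number tells which), for a name from the list of things; names that differ only in an ending like _2 or _b are one class to them, and where a whole thing is asked for, a point or a joint stands for the part that bears it (a point fixed in the world has none). Each returns a list of dicts, best first, with "confidence" (0 to 1); they miss things now and then, are a little off and sometimes report something else, mostly with a low value. They report only what shows in the picture. A call takes as long as a camera call.
- models.look_for(picture, target): "box" ([left, top, right, bottom] in pixels, round what is visible of it).
- models.masks_of(picture, target): "pixels" (480x640 bool, what is visible of it) and "box" ([left, top, right, bottom] in pixels, round what is visible of it).
- models.mark_of(picture, target): "uv" ([column, row] in pixels: a listed point, or the origin of a listed thing).
The state is a dict: "time": time; "joint_positions": joint angles; "dq": joint speeds; "effort": joint torques, N m; "ee_pos": TCP position; "orientation": TCP orientation; "force": force on the tool from outside, world axes, zero at the start; "moment": the same for the moment, N m; "opening": opening from 0.0 (shut) to 1.0 (fully open).
Only numpy, scipy, OpenCV 4.12 (cv2) and the standard library are available. Lean on these libraries where they do the work, as an engineer would, in place of code of your own. Each camera call takes 0.05 s, during which the arm holds its last target.

## Task

Shut the front gate of the wooden marker crate: lift the steel latch bar by its upright tab, swing the gate to with the bar raised so that it passes over the striker lip, press it gently against the rubber buffer and let the bar drop fully home into the catch behind the lip, then let go. Keep the load between bar and catch below 20 N at all times (a light press of 8 to 12 N is enough), and leave the tally counter, the mug and the spectacles where they are.

Things in the scene. Friction and masses are not known exactly. Their poses are not given: they have to be found in the camera images.
- crate: Fixed open-topped plywood crate of marker bottles, 227 mm deep (its x), 240 mm wide (its y), walls 120 mm high. Origin on the table under its middle, z up, +x to its back; its front (-x) faces roughly to the robot and is closed by the gate. A steel catch is bolted in a slot on the outside of its right (-y) wall.
- slot_mid (a point): Point fixed on the crate where the notch of the catch would lie at mid-slot: inner face of the striker lip, at bar height (100 mm), 255 mm along -y from the hinge axis. Axes as the crate's. The real catch sits up to 12 mm nearer the front or back (crate x), which is not reported: find it by feel or by eye.
- lip_top (a point): Mid-slot place of the top of the catch's square striker lip (fixed on the crate, so off by up to 12 mm like slot_mid). The lip is 22 mm thick in x, 106 mm high above the table, 247 to 263 mm from the hinge axis; behind it a notch with its floor at 89 mm.
- buffer_face (a point): Mid-slot place of the free face of the sprung rubber buffer behind the notch (same unreported 12 mm), 92 to 140 mm high, 6.8 mm behind the lip. It gives 1 mm per 4 N, 10 mm at most, damped (120 N s/m). The 8 mm bar must push it in 1 to 2 mm (5 to 8 N) before it can drop behind the lip; it then holds the bar to the lip.
- gate (a joint): Swing of the gate about its upright hinge (rad): 0 shut, catch mid-slot, positive as the free edge swings out to the robot; starts at 0.30 to 0.55. Latched: -0.05 to +0.05 by where the catch sits; bar outside the lip: above 0.07. Friction 0.2 N m, damping 0.4 N m s, and a spring opening it with 0.45 N m when shut: let go unlatched, it opens. No other stop than the buffer.
- bar (a joint): Lift of the latch bar about its pivot on the gate (rad): 0 when level, resting on its pin (also when home in the catch), positive as its free end rises, at most 0.45. It falls by its own weight. The free end clears the lip above about 0.10; resting on top of the lip it reads about 0.09.
- gate_hinge (a point): Point on the gate's upright hinge axis, at table height, at the crate's front left corner (crate frame x -112.5, y +105 mm). Its axes turn with the gate: x is normal to the gate, pointing into the crate; -y runs along it to its free edge. The plywood gate is 15 mm thick, 210 mm wide, its top 118 mm above the table.
- bar_pivot (a point): Pivot of the steel latch bar on the gate's outer face, 100 mm above the table; in the gate_hinge frame at x -13.5, y -90 mm. The bar is 8 mm thick, 16 mm high and runs 190 mm along -y from the pivot, past the gate's free edge, to the catch (which meets it about 255 mm from the hinge axis).
- tab_grip (a point): Grasp point on the bar's upright flat steel tab, 105 mm along the bar from the pivot, 58 mm above it (195 mm from the gate hinge; 158 mm above the table with the bar down). Tab 10 mm thick across the gate (its x), 30 mm wide along it (its y), top 20 mm above this point: pinch it from above, fingers closing along its x. Axes turn with gate and bar.
- counter: Chrome hand tally counter, about 45 x 30 x 45 mm, loose bystander; origin under its middle.
- mug: White ceramic mug, 76 mm wide, 88 mm high, loose bystander; origin under its middle.
- glasses: Round wire spectacles lying open on the table, about 130 x 130 mm, loose bystander; origin at the middle of the lenses.

How it is judged:
By the outcome, as a careful person would: the job done as asked, in the order asked, and still so for the second after the job is handed in, with the robot touching nothing.
It also fails if it takes over 62 s, if anything falls off the work surface, if the arm or the gripper's body presses on something with over 40 N, if the wrist force passes 120 N, or if a joint passes its speed limit or range.

## Working session

There is one attempt and no reset: what is moved stays moved. The work goes in short steps, Python scripts to look and compute and a tool call to move; the robot and the scene stay as the last step left them, time stands still between calls to the robot, and variables do not carry over. Pictures are saved under pics/ and viewed, and the job is handed in when it is done.

Besides the shell and the picture viewer there is one more tool, called after "Call:" as a command line: name --argument value ..., lists and objects as JSON in quotes. carry_out: Moves the arm, as the interface text tells. Its arguments: {"type":"object","properties":{"motion":{"type":"array"},"newtons":{"type":"number"}},"required":["motion"]}

```bash
ls; mkdir -p pics
python3 - <<'E'
from rig import read_state, snapshot, manip, models
import cv2,numpy as np
s=read_state();print(s)
for n in ["scene","top"]:
    p=snapshot(n);cv2.imwrite(f"pics/{n}0.png",p["image"][:,:,::-1])
    print(n,p["mtx"].tolist(),np.round(p["camera_from_world"],4).tolist())
    for t in ["tab_grip","gate_hinge","bar_pivot","slot_mid","lip_top","buffer_face","crate","counter","mug","glasses"]:
        r=models.mark_of(p,t)
        for q in r[:2]:
            u,v=q["uv"];z=p["range_z"][int(min(max(v,0),479)),int(min(max(u,0),639))]
            w=np.linalg.inv(p["camera_from_world"])@np.r_[np.linalg.inv(p["mtx"])@[u,v,1]*z,1]
            print(t,np.round([u,v],1),round(q["confidence"],2),np.round(w[:3],3))
E
```

```text
pics
{'time': 0.0, 'joint_positions': array([ 1.19196769e+00,  2.76540731e-01,  1.50612227e+00, -9.04397034e-06,
        1.36069685e+00, -1.21016491e-01]), 'dq': array([ 0.00139141, -0.00166047, -0.00169564,  0.00147031,  0.00059817,
        0.00148386]), 'effort': array([-3.58070347e-04, -4.16783595e+01, -2.45801997e+01, -1.28295383e-04,
        1.12889148e-02,  4.75936389e-06]), 'ee_pos': array([0.14640874, 0.55545342, 0.20337503]), 'orientation': array([-4.03791566e-01, -3.11510149e+00,  2.69272856e-03]), 'force': array([ 1.61210239, -0.47915213, -0.69356278]), 'moment': array([ 0.04241505, -0.02358028,  0.01093209]), 'opening': 0.9956070078969818}
scene [[550.563100012536, 0.0, 318.82483063194724], [0.0, 550.563100012536, 232.50377424542464], [0.0, 0.0, 1.0]] [[0.4653, 0.8851, -0.0124, -0.259], [0.5035, -0.2761, -0.8187, -0.2082], [-0.728, 0.3747, -0.5741, 1.5033], [0.0, 0.0, 0.0, 1.0]]
tab_grip [249.3 189.8] 0.8 [ 0.463 -0.096  0.161]
gate_hinge [351.5 258.1] 0.56 [0.57  0.067 0.011]
slot_mid [223.  254.9] 0.91 [ 0.568 -0.192  0.112]
lip_top [225.8 245.3] 0.55 [ 0.577 -0.187  0.
[... 388 characters left out ...]
6, -0.0174], [-0.9816, -0.015, -0.1903, 0.6037], [0.19, 0.0229, -0.9815, 0.8999], [0.0, 0.0, 0.0, 1.0]]
tab_grip [380.3 337.1] 0.87 [ 0.454 -0.098  0.178]
tab_grip [327.8 214.1] 0.2 [ 0.663 -0.024  0.023]
gate_hinge [272.  288.4] 0.95 [0.526 0.058 0.11 ]
gate_hinge [431.5 267.3] 0.54 [ 0.559 -0.178  0.127]
bar_pivot [313.7 311.6] 0.92 [ 0.492 -0.005  0.108]
slot_mid [433.6 276. ] 0.8 [ 0.549 -0.184  0.107]
lip_top [433.7 276.9] 0.61 [ 0.547 -0.184  0.107]
buffer_face [434.6 268.6] 0.71 [ 0.559 -0.185  0.114]
crate [327.7 214.8] 0.8 [ 0.662 -0.023  0.023]
counter [475.2 276.6] 0.59 [ 0.559 -0.264  0.036]
mug [200.9 227. ] 0.95 [0.642 0.194 0.003]
glasses [243.5 335.5] 0.82 [0.459 0.112 0.007]
```

View pics/scene0.png

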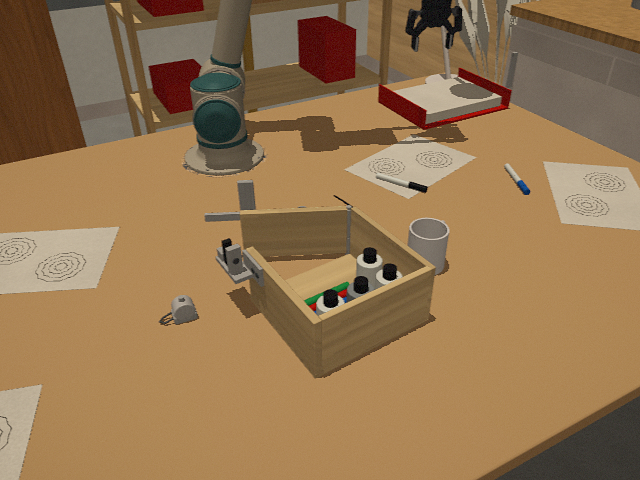

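View pics/top0.png

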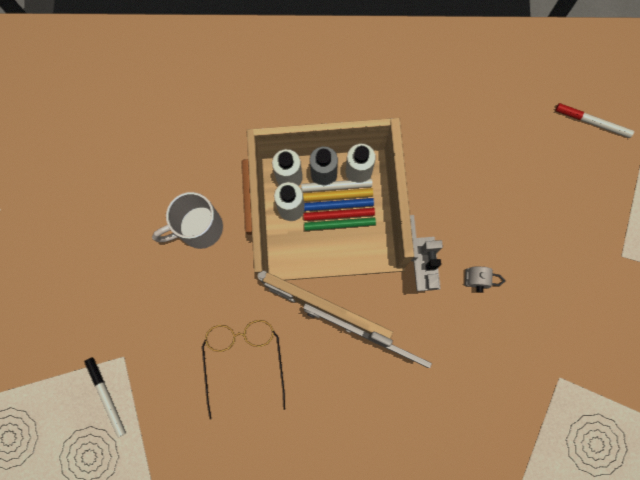

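The views show the crate with the gate open toward the robot. In the top view the hinge is near (263,275), the tab near (380,338), the catch near (427,265) and the counter at (480,277). Next I'll fit the geometry from the depth data.

```bash
cat > h.py <<'E'
import numpy as np,cv2
def cloud(p):
    z=p["range_z"];v,u=np.mgrid[:480,:640]
    K=p["mtx"];c=np.stack([(u-K[0,2])/K[0,0]*z,(v-K[1,2])/K[1,1]*z,z,np.ones_like(z)],-1)
    return (c@np.linalg.inv(p["camera_from_world"]).T)[...,:3]
E
python3 - <<'E'
from rig import read_state, snapshot, manip, models
import cv2,numpy as np
from h import *
for n in ["top","scene"]:
    p=snapshot(n);W=cloud(p);np.savez(f"{n}.npz",W=W,img=p["image"])
    W=W.reshape(-1,3)
    print(n,"table z",np.median(W[(abs(W[:,0]-.4)<.03)&(abs(W[:,1]+.2)<.05)][:,2]))
    m=(W[:,2]>.116)&(W[:,2]<.126)&(W[:,0]>.53)&(W[:,0]<.85)&(abs(W[:,1])<.22)
    P=W[m]; print(m.sum(),cv2.minAreaRect(P[:,:2].astype(np.float32)), "z",np.median(P[:,2]))
    m=(W[:,2]>.13)&(W[:,2]<.19)&(W[:,0]>.38)&(W[:,0]<.53)&(abs(W[:,1]+.1)<.08)
    P=W[m]; print("tab",len(P),P.min(0),P.max(0),cv2.minAreaRect(P[:,:2].astype(np.float32)))
    t=P[P[:,2]>P[:,2].max()-.006];print(" tabtop",len(t),t.mean(0))
    # lip/buffer
    m=(W[:,2]>.08)&(W[:,0]>.5)&(W[:,0]<.68)&(W[:,1]<-.155)&(W[:,1]>-.23)
    P=W[m]
    for a,b in [(.084,.094),(.1,.111),(.111,.13),(.13,.16)]:
        q=P[(P[:,2]>a)&(P[:,2]<b)]
        if len(q):print(a,b,len(q),np.percentile(q,3,0).round(4),np.percentile(q,97,0).round(4))
E
```

```text
top table z -0.0001930249447452681
3961 ((0.6636621356010437, -0.04282556474208832), (0.2511844336986542, 0.278371661901474), 5.986350059509277) z 0.11925619438363555
tab 208 [ 0.44259767 -0.11307268  0.13173579] [ 0.4610859  -0.08462746  0.18203619] ((0.4522944986820221, -0.09934382140636444), (0.02984401024878025, 0.010272359475493431), 65.42892456054688)
 tabtop 125 [ 0.45238577 -0.0987044   0.17796724]
0.084 0.094 613 [ 0.5312 -0.1925  0.0851] [ 0.6108 -0.1594  0.0921]
0.1 0.111 200 [ 0.5311 -0.1908  0.1011] [ 0.5895 -0.1669  0.1088]
0.111 0.13 184 [ 0.5595 -0.1871  0.1129] [ 0.6054 -0.1553  0.1277]
0.13 0.16 247 [ 0.5602 -0.1895  0.131 ] [ 0.5957 -0.167   0.1434]
scene table z 0.00036243333925845
2644 ((0.6651448607444763, -0.04581966996192932), (0.2536105513572693, 0.27910611033439636), 5.7455315589904785) z 0.11954140145794073
tab 385 [ 0.44727627 -0.11638531  0.13011936] [ 0.4667021  -0.08609923  0.17986566] ((0.45615309476852417, -0.10224388539791107), (0.030180472880601883, 0.01380452886223793), 69.23818969726562)
 tabtop 64 [ 0.45634048 -0.1016271   0.17709029]
0.084 0.094 354 [ 0.5392 -0.1969  0.0846] [ 0.6304 -0.1565  0.0934]
0.1 0.111 219 [ 0.5364 -0.1931  0.1004] [ 0.6364 -0.1561  0.1106]
0.111 0.13 266 [ 0.5684 -0.1929  0.1114] [ 0.634  -0.1555  0.1295]
0.13 0.16 212 [ 0.5646 -0.1927  0.1308] [ 0.6005 -0.1705  0.1435]
```

Run:
```python
import cv2,numpy as np
a=np.load("top.npz")["img"][220:390,240:520];b=np.load("scene.npz")["img"][160:330,150:370]
cv2.imwrite("pics/t1.png",cv2.resize(a,None,fx=2.8,fy=2.8)[:,:,::-1]);cv2.imwrite("pics/s1.png",cv2.resize(b,None,fx=3.4,fy=3.4)[:,:,::-1])
```

```text
(no output)
```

View pics/t1.png

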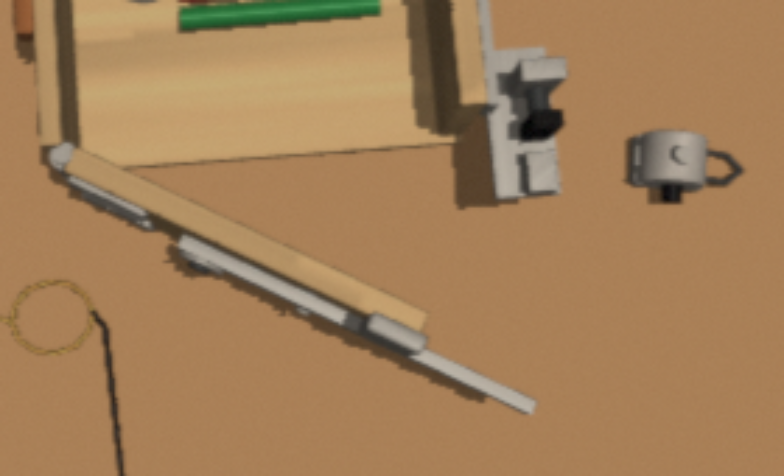

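View pics/s1.png

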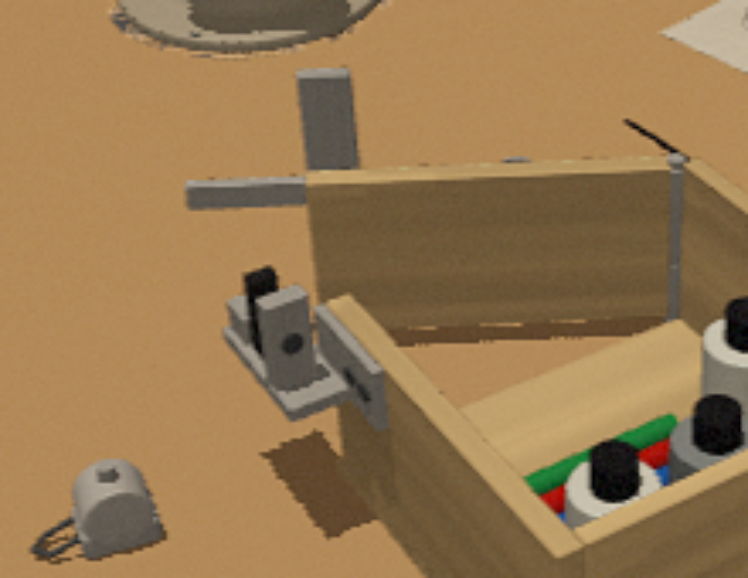

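Run:
```python
import cv2,numpy as np
from scipy.spatial.transform import Rotation as R
from scipy.optimize import least_squares
print(R.from_rotvec([-4.03791566e-01, -3.11510149e+00,  2.69272856e-03]).as_matrix().round(3))
for n in ["top","scene"]:
    W=np.load(f"{n}.npz")["W"].reshape(-1,3)
    yaw=np.deg2rad(6)
    # crate top rim points, fit rectangle outline as 3 wall centerlines
    m=(W[:,2]>.116)&(W[:,2]<.123)
    P=W[m][:,:2]
    def loc(P,c,y): 
        d=P-c; return np.c_[d[:,0]*np.cos(y)+d[:,1]*np.sin(y),-d[:,0]*np.sin(y)+d[:,1]*np.cos(y)]
    c=np.array([.664,-.035])
    for it in range(6):
        L=loc(P,c,yaw)
        e={}
        rt=P[(abs(L[:,0])<.085)&(abs(L[:,1]+.1125)<.012)]
        lf=P[(abs(L[:,0])<.085)&(abs(L[:,1]-.1125)<.012)]
        bk=P[(abs(L[:,1])<.09)&(abs(L[:,0]-.106)<.014)]
        def cen(Q):  # bin-less fit
            return cv2.fitLine(Q.astype(np.float32),cv2.DIST_HUBER,0,.001,.001).ravel()
        a=[cen(rt),cen(lf),cen(bk)]
        ang=[np.arctan2(v[1],v[0]) for v in a]
        ang=[(ang[0]+np.pi/2)%np.pi-np.pi/2,(ang[1]+np.pi/2)%np.pi-np.pi/2,(ang[2])%np.pi-np.pi/2]
        yaw=np.mean(ang)
        lr,ll,lb=loc(rt,c,yaw),loc(lf,c,yaw),loc(bk,c,yaw)
        mid=lambda q:(np.percentile(q,2)+np.percentile(q,98))/2
        dy=(mid(lr[:,1])+mid(ll[:,1]))/2; xb=np.percentile(lb[:,0],99)
        dx=xb-.1135
        c=c+np.array([np.cos(yaw)*dx-np.sin(yaw)*dy,np.sin(yaw)*dx+np.cos(yaw)*dy])
    print(n,"crate",c.round(4),"yaw deg",np.rad2deg(yaw).round(2),np.rad2deg(ang).round(2),"walls",mid(lr[:,1]).round(4),mid(ll[:,1]).round(4),np.percentile(lb[:,0],[1,99]).round(4),[len(x) for x in (rt,lf,bk)])
    Rz=np.array([[np.cos(yaw),-np.sin(yaw)],[np.sin(yaw),np.cos(yaw)]])
    h=c+Rz@[-.1125,.105]; print(" hinge",h.round(4),"slot_mid", (h+Rz@[ -0.0,-.255]).round(4))
    L=loc(W[:,:2],h,yaw)
    # gate top
    g=(W[:,2]>.112)&(W[:,2]<.122)&(L[:,0]<-.02)&(L[:,0]>-.14)&(L[:,1]<-.02)&(L[:,1]>-.23)
    f=cen(L[g]); t=(np.arctan2(f[1],f[0]))%np.pi-np.pi/2
    print(" gate line angle",t.round(4),"offset of hinge from line", ((f[2:]@[np.cos(t),np.sin(t)])).round(4),g.sum())
    tb=(W[:,2]>.135)&(W[:,2]<.183)&(L[:,0]<-.04)&(L[:,1]<-.1)&(L[:,1]>-.22)
    cc=np.array(cv2.minAreaRect(L[tb].astype(np.float32))[0])
    print(" tab in hinge/crate frame",cc.round(4),"r",np.hypot(*cc).round(4),"gate angle",(np.arctan2(-cc[0],-cc[1])-np.arctan2(.0135,.195)).round(4), "tabz",W[tb][:,2].max())
    # catch in hinge frame
    k=(L[:,1]<-.245)&(L[:,1]>-.266)&(abs(L[:,0])<.08)&(W[:,2]>.03)
    for lo in np.arange(-.05,.06,.004):
        q=W[k&(L[:,0]>=lo)&(L[:,0]<lo+.004)]
        if len(q): print("   x",round(lo*1e3),len(q),np.percentile(q[:,2],[50,90]).round(3))
```

```text
[[-0.967  0.255 -0.001]
 [ 0.255  0.967 -0.002]
 [ 0.    -0.002 -1.   ]]
top crate [ 0.6725 -0.0239] yaw deg 5.59 [6.26 5.27 5.24] walls -0.1138 0.1138 [0.1007 0.1135] [1118, 831, 845]
 hinge [0.5504 0.0697] slot_mid [ 0.5752 -0.1841]
 gate line angle -0.5101 offset of hinge from line -0.0084 1235
 tab in hinge/crate frame [-0.1141 -0.1587] r 0.1954 gate angle 0.5542 tabz 0.1820361862135862
   x -46 32 [0.1   0.106]
   x -42 26 [0.105 0.108]
   x -38 25 [0.106 0.107]
   x -34 25 [0.105 0.107]
   x -30 26 [0.105 0.107]
   x -26 27 [0.105 0.107]
   x -22 16 [0.088 0.09 ]
   x -18 70 [0.106 0.137]
   x -14 30 [0.139 0.141]
   x -10 22 [0.14  0.141]
   x -6 13 [0.136 0.138]
   x -2 29 [0.12  0.123]
   x 2 31 [0.119 0.122]
   x 6 45 [0.12  0.136]
   x 10 57 [0.139 0.142]
   x 14 31 [0.142 0.144]
   x 18 35 [0.141 0.142]
   x 26 2 [0.089 0.089]
   x 30 21 [0.089 0.09 ]
   x 34 30 [0.088 0.091]
   x 38 1 [0.086 0.086]
scene crate [ 0.676  -0.0268] yaw deg 5.3 [6.04 4.74 5.13] walls -0.1138 0.1138 [0.1006 0.1135] [740, 452, 695]
 hinge [0.5543 0.0674] slot_mid [ 0.5778 -0.1865]
 gate line angle -0.5249 offset of hinge from line -0.0034 639
 tab in hinge/crate frame [-0.9649 -0.1405] r 0.9751 gate angle 1.3571 tabz 0.18270873284778577
   x -46 13 [0.094 0.106]
   x -42 19 [0.101 0.107]
   x -38 20 [0.093 0.106]
   x -34 14 [0.103 0.106]
   x -30 17 [0.093 0.106]
   x -26 23 [0.094 0.104]
   x -22 9 [0.089 0.091]
   x -18 12 [0.089 0.138]
   x -14 34 [0.117 0.14 ]
   x -10 72 [0.128 0.14 ]
   x -6 30 [0.133 0.14 ]
   x -2 5 [0.089 0.089]
   x 2 7 [0.088 0.09 ]
   x 6 9 [0.119 0.141]
   x 10 32 [0.121 0.142]
   x 14 39 [0.128 0.143]
   x 18 232 [0.118 0.139]
   x 22 62 [0.102 0.136]
   x 26 21 [0.089 0.09 ]
   x 30 17 [0.089 0.089]
   x 34 44 [0.086 0.089]
   x 38 3 [0.088 0.09 ]
```

```bash
cat >> h.py <<'E'
from scipy.spatial.transform import Rotation as Ro
def tool_R(yaw_y):  # tool y at world yaw, z down
    y=np.array([np.cos(yaw_y),np.sin(yaw_y),0]);z=np.array([0,0,-1.]);x=np.cross(y,z)
    return np.c_[x,y,z]
def rows(p0,R0,wps,op):
    # wps: list of (pos, R, nrows)
    out=[];p=np.array(p0,float);R=np.array(R0)
    for (q,Rq,n) in wps:
        for i in range(n):
            k=n-i
            rv=Ro.from_matrix(R.T@Rq).as_rotvec()/k
            d=R.T@((np.array(q)-p)/k)
            d=np.round(d*100,2);rv=np.round(rv,4)
            out.append([op]+d.tolist()+rv.tolist())
            p=p+R@(d/100);R=R@Ro.from_rotvec(rv).as_matrix()
    for i in range(0,len(out),5): print(str(out[i:i+5]).replace('-0.0,','0,').replace('0.0,','0,'))
    return p,R
E
python3 - <<'E'
from rig import read_state
from h import *
s=read_state();R0=Ro.from_rotvec(s["orientation"]).as_matrix()
rows(s["ee_pos"],R0,[([.170,.50,.24],Ro.from_euler('z',-.11).as_matrix()@R0,2),([.4543,-.101,.24],tool_R(-.435),15)],1)
E
```

```text
[[1, -1.85, -2.41, -1.79, 0, 0, 0.055], [1, -1.97, -2.31, -1.79, 0, 0, 0.055], [1, -3.21, -3.06, 0, 0, 0, 0.1092], [1, -3.52, -2.69, 0, 0, 0, 0.1092], [1, -3.8, -2.29, 0, 0, 0, 0.1092]]
[[1, -4.02, -1.86, 0, 0, 0, 0.1092], [1, -4.2, -1.41, 0, 0, 0, 0.1092], [1, -4.33, -0.95, 0, 0, 0, 0.1092], [1, -4.41, -0.47, 0, 0, 0, 0.1092], [1, -4.43, 0.02, 0, 0, 0, 0.1092]]
[[1, -4.4, 0.5, 0, 0, 0, 0.1092], [1, -4.32, 0.97, 0, 0, 0, 0.1092], [1, -4.19, 1.44, 0, 0, 0, 0.1092], [1, -4.01, 1.89, 0, 0, 0, 0.1092], [1, -3.78, 2.31, 0, 0, 0, 0.1092]]
[[1, -3.51, 2.72, 0, 0, -0.0001, 0.1092], [1, -3.19, 3.08, 0, 0, 0, 0.1092]]
```

Call:
carry_out --motion '[[[1,-1.85,-2.41,-1.79,0,0,0.055],[1,-1.97,-2.31,-1.79,0,0,0.055],[1,-3.21,-3.06,0,0,0,0.109],[1,-3.52,-2.69,0,0,0,0.109],[1,-3.8,-2.29,0,0,0,0.109]]]'

```text
time: 1.7
ee_pos: [0.2273, 0.3783, 0.2403]
orientation: [1.074, 2.951, 0.001]
force: [0.5, 0.4, -0.3]
opening: 1.003
```

Call:
carry_out --motion '[[[1,-4.02,-1.86,0,0,0,0.109],[1,-4.2,-1.41,0,0,0,0.109],[1,-4.33,-0.95,0,0,0,0.109],[1,-4.41,-0.47,0,0,0,0.109],[1,-4.43,0.02,0,0,0,0.109]]]'

```text
time: 2.2
ee_pos: [0.3223, 0.178, 0.2403]
orientation: [1.83, 2.553, 0.002]
force: [1.2, 0.5, 0.8]
opening: 1.0
```

Call:
carry_out --motion '[[[1,-4.4,0.5,0,0,0,0.109],[1,-4.32,0.97,0,0,0,0.109],[1,-4.19,1.44,0,0,0,0.109],[1,-4.01,1.89,0,0,0,0.109],[1,-3.78,2.31,0,0,0,0.109]]]'

```text
time: 2.7
ee_pos: [0.4175, -0.0223, 0.2403]
orientation: [2.451, 1.965, 0.002]
force: [1.3, 0.0, 0.4]
opening: 0.996
```

Call:
carry_out --motion '[[[1,-3.51,2.72,0,0,0,0.109],[1,-3.19,3.08,0,0,0,0.109],[1,0,0,0,0,0,0],[1,0,0,0,0,0,0]]]'

```text
time: 3.1
ee_pos: [0.4551, -0.1011, 0.2396]
orientation: [-2.646, -1.691, 0.001]
force: [-0.3, -0.3, 0.4]
opening: 0.998
```

Run:
```python
from rig import read_state, snapshot, models
from h import *
s=read_state();print(s["ee_pos"],s["time"],s["force"],s["joint_positions"].round(3))
R0=Ro.from_rotvec(s["orientation"]).as_matrix();print(R0.round(3))
p=snapshot("wrist");cv2.imwrite("pics/w1.png",p["image"][:,:,::-1])
T=np.eye(4);T[:3,:3]=R0;T[:3,3]=s["ee_pos"]
p["camera_from_world"]=np.linalg.inv(T@p["T_tool_cam"])
W=cloud(p);np.savez("w1.npz",W=W,img=p["image"])
Z=W[...,2];m=(Z>.135)&(Z<.19)&(np.hypot(W[...,0]-.454,W[...,1]+.1)<.05)
P=W[m];print(len(P))
if len(P):
    t=P[P[:,2]>.172];print(cv2.minAreaRect(t[:,:2].astype(np.float32)),t[:,2].mean(),len(t))
print([ (q["uv"],q["confidence"]) for q in models.mark_of(p,"tab_grip")])
v,u=np.nonzero(m);print(u.min(),u.max(),v.min(),v.max()) if len(u) else 0
```

```text
[ 0.4550679  -0.10114599  0.23957795] 3.1 [-0.29684884 -0.32072099  0.44169617] [-3.690e-01  9.100e-02  1.654e+00  1.000e-03  1.397e+00  6.500e-02]
[[ 0.42   0.908 -0.001]
 [ 0.908 -0.42   0.001]
 [ 0.    -0.002 -1.   ]]
758
((0.45391103625297546, -0.10140185058116913), (0.029797164723277092, 0.009743410162627697), 66.5025863647461) 0.17833383892624166 615
[([322.6, 231.7], 0.71)]
318 333 206 260
```

View pics/w1.png

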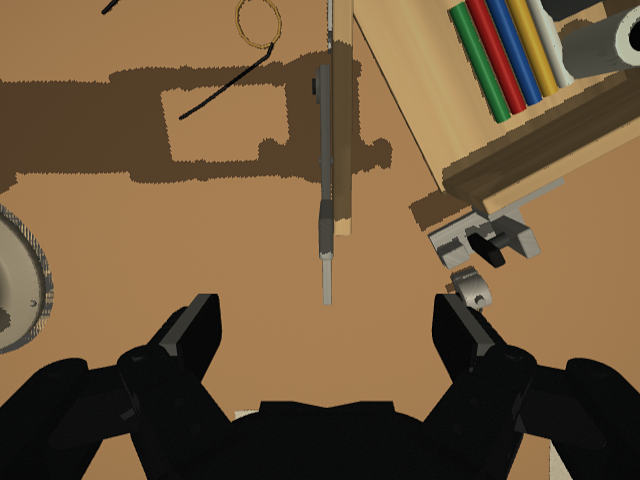

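Call:
carry_out --motion '[[[1,0,-0.1,2.0,0,0,0],[1,0,0,3.0,0,0,0],[1,0,0,3.0,0,0,0],[1,0,0,1.0,0,0,0],[1,0,0,0,0,0,0]]]'

```text
time: 3.7
ee_pos: [0.453, -0.0987, 0.1492]
orientation: [-2.642, -1.695, 0.002]
force: [-0.6, 0.1, 0.5]
opening: 0.995
```

Call:
carry_out --motion '[[[0,0,0,0,0,0,0],[0,0,0,0,0,0,0],[0,0,0,0,0,0,0],[0,0,0,0,0,0,0],[0,0,0,0,0,0,0]]]' --newtons 45

```text
time: 4.2
ee_pos: [0.4545, -0.1003, 0.1504]
orientation: [2.646, 1.693, 0.001]
force: [-1.1, -0.0, -1.0]
opening: 0.141
```

Call:
carry_out --motion '[[[0,0,0,0,0,0,0],[0,0,0,0,0,0,0],[0,0,0,0,0,0,0]]]'

```text
time: 4.5
ee_pos: [0.4548, -0.1007, 0.1508]
orientation: [2.645, 1.693, 0.001]
force: [-0.7, 0.1, 5.9]
opening: 0.005
```

Run:
```python
from rig import read_state, snapshot, models
from h import *
s=read_state();print(s)
p=snapshot("wrist");q=snapshot("scene")
cv2.imwrite("pics/g1.png",np.hstack([cv2.resize(p["image"],(400,300)),cv2.resize(q["image"][140:320,150:390],(400,300))])[:,:,::-1])
```

```text
{'time': 4.5, 'joint_positions': array([-3.67025685e-01,  1.50010940e-01,  1.81372528e+00, -4.24064080e-04,
        1.17612766e+00,  6.50959276e-02]), 'dq': array([ 0.00040097,  0.00080218,  0.00078077, -0.00011985, -0.00125455,
        0.00145621]), 'effort': array([ 3.23539171e-01, -2.93045747e+01, -2.07689703e+01,  2.54635066e-01,
       -1.65388654e-01, -1.94047607e-03]), 'ee_pos': array([ 0.45483207, -0.10067037,  0.1507903 ]), 'orientation': array([2.64452661e+00, 1.69289042e+00, 1.11354869e-03]), 'force': array([-0.72936226,  0.13227834,  5.92867057]), 'moment': array([-0.12910688,  0.07950602,  0.00827841]), 'opening': 0.004920620083474221}
```

View pics/g1.png

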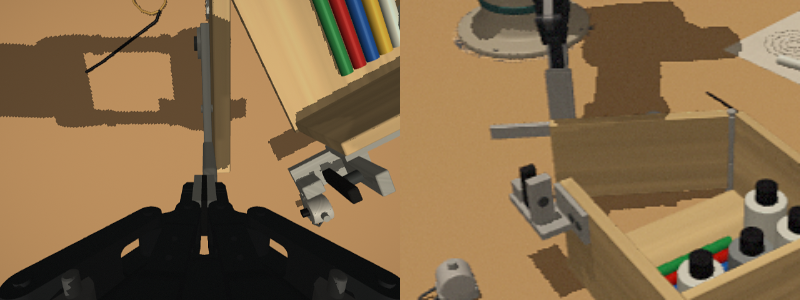

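Run:
```python
from rig import read_state, snapshot, models
from h import *
p=snapshot("wrist");q=snapshot("scene")
cv2.imwrite("pics/g2.png",np.hstack([cv2.resize(p["image"][220:460,220:420],(400,480)),cv2.resize(q["image"][130:250,190:290],(400,480))])[:,:,::-1])
s=read_state();R0=Ro.from_rotvec(s["orientation"]).as_matrix()
T=p["T_tool_cam"];print(T.round(3),s["opening"],s["force"])
for pt in ([0,0,0],[0,0,-.008],[0,0,.011],[0,0,-.028]):
    c=np.linalg.inv(T)@np.r_[pt,1];u=p["mtx"]@c[:3];print(pt,u[:2]/u[2])
TT=np.eye(4);TT[:3,:3]=R0;TT[:3,3]=s["ee_pos"];p["camera_from_world"]=np.linalg.inv(TT@T)
W=cloud(p);c=W[250:330,290:350]
for v in range(260,380,8): print(v,W[v,325].round(3),W[v,310].round(3),W[v,340].round(3))
```

```text
[[-0.    -0.96  -0.28   0.071]
 [ 1.     0.    -0.001 -0.   ]
 [ 0.001 -0.28   0.96  -0.17 ]
 [ 0.     0.     0.     1.   ]] -0.002173445427246252 [-0.97943722 -1.18825813  5.32731417]
[0, 0, 0] [326.89373783 273.42723861]
[0, 0, -0.008] [326.89534772 279.72535683]
[0, 0, 0.011] [326.89173227 265.58117103]
[0, 0, -0.028] [326.90006305 298.17248074]
260 [ 0.459 -0.089  0.164] [ 0.42  -0.138  0.001] [ 0.466 -0.091  0.167]
268 [ 0.459 -0.089  0.174] [ 0.417 -0.146  0.001] [ 0.465 -0.091  0.176]
276 [ 0.458 -0.091  0.177] [ 0.413 -0.153  0.002] [ 0.464 -0.093  0.179]
284 [ 0.458 -0.091  0.186] [ 0.41  -0.16   0.001] [ 0.464 -0.093  0.187]
292 [ 0.458 -0.091  0.194] [ 0.453 -0.088  0.195] [ 0.464 -0.093  0.194]
300 [ 0.459 -0.091  0.202] [ 0.453 -0.089  0.201] [ 0.463 -0.094  0.2  ]
308 [ 0.458 -0.091  0.207] [ 0.454 -0.088  0.208] [ 0.463 -0.093  0.207]
316 [ 0.458 -0.091  0.213] [ 0.454 -0.089  0.213] [ 0.463 -0.093  0.213]
324 [ 0.458 -0.092  0.217] [ 0.455 -0.088  0.22 ] [ 0.463 -0.092  0.22 ]
332 [ 0.457 -0.095  0.216] [ 0.455 -0.088  0.224] [ 0.463 -0.092  0.224]
340 [ 0.456 -0.097  0.216] [ 0.455 -0.088  0.229] [ 0.463 -0.092  0.228]
348 [ 0.454 -0.101  0.216] [ 0.455 -0.089  0.232] [ 0.463 -0.092  0.232]
356 [ 0.453 -0.103  0.216] [ 0.455 -0.088  0.237] [ 0.463 -0.092  0.236]
364 [ 0.452 -0.105  0.217] [ 0.458 -0.084  0.247] [ 0.463 -0.092  0.24 ]
372 [ 0.45  -0.109  0.216] [ 0.457 -0.086  0.247] [ 0.462 -0.093  0.241]
```

View pics/g2.png

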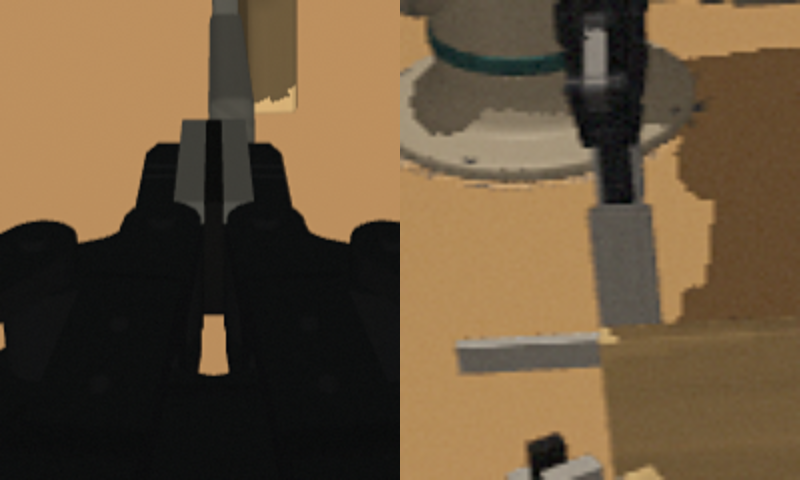

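```bash
python3 - <<'E'
from h import *
a=np.load("w1.npz");W=a["W"]
R0=tool_R(-.433);p=np.array([.4551,-.1011,.2396])
for u,v in [(207,296),(200,300),(213,310),(213,340),(180,345),(437,297),(445,300),(436,340),(440,320)]:
    print(u,v,(R0.T@(W[v,u]-p)).round(4),a["img"][v,u])
E
python3 - <<'E'
from rig import read_state, snapshot, models
from h import *
p=snapshot("wrist");q=snapshot("scene");t=snapshot("top");s=read_state();print(s["opening"],s["force"],s["ee_pos"])
T=p["T_tool_cam"]
p["camera_from_world"]=np.linalg.inv(T)
W=cloud(p)
for v in range(264,320,6): print(v,[W[v,u].round(3).tolist() for u in (312,325,340)])
R0=Ro.from_rotvec(s["orientation"]).as_matrix()
for n,c in (("scene",q),("top",t)):
    W=(cloud(c)-s["ee_pos"])@R0
    m=(abs(W[...,0])<.04)&(abs(W[...,1])<.03)&(W[...,2]<.03)&(W[...,2]>-.07)
    v,u=np.nonzero(m);dk=c["image"][m].max(1)
    P=W[m]
    for lo in np.arange(-.07,.03,.01):
        k=(P[:,2]>=lo)&(P[:,2]<lo+.01)
        if k.sum(): print(n,round(lo,3),k.sum(),P[k].min(0).round(3),P[k].max(0).round(3),dk[k].mean())
cv2.imwrite("pics/t3.png",cv2.resize(t["image"][260:400,280:460],(720,560))[:,:,::-1])
E
```

```text
207 296 [ 0.0103 -0.0452 -0.0472] [57 56 51]
200 300 [ 0.0102 -0.0468 -0.0503] [55 55 49]
213 310 [ 0.0051 -0.0431 -0.0483] [7 8 9]
213 340 [-0.0054 -0.0428 -0.0522] [ 8  7 10]
180 345 [ 0.0101 -0.0429 -0.079 ] [13 13 12]
437 297 [ 0.0082  0.0428 -0.0436] [7 7 7]
445 300 [ 0.0103  0.0436 -0.0503] [ 9 12 10]
436 340 [-0.0084  0.0427 -0.0474] [8 7 7]
440 320 [ 0.0016  0.0427 -0.0496] [10 11 10]
0.0008765482629558372 [-0.29098196 -0.53483796  5.20432697] [ 0.45481644 -0.10067622  0.15077135]
264 [[-0.053, -0.014, 0.15], [0.012, -0.001, -0.017], [0.013, 0.006, -0.021]]
270 [[-0.059, -0.014, 0.149], [0.012, -0.001, -0.026], [0.013, 0.006, -0.028]]
276 [[-0.065, -0.014, 0.15], [0.01, -0.001, -0.027], [0.01, 0.006, -0.027]]
282 [[0.011, -0.006, -0.035], [0.01, -0.001, -0.034], [0.01, 0.005, -0.034]]
288 [[0.011, -0.006, -0.04], [0.011, -0.001, -0.04], [0.01, 0.005, -0.04]]
294 [[0.01, -0.006, -0.045], [0.01, -0.001, -0.045], [0.01, 0.005, -0.045]]
300 [[0.011, -0.005, -0.051], [0.01, -0.001, -0.049], [0.01, 0.005, -0.05]]
306 [[0.011, -0.005, -0.056], [0.01, -0.001, -0.054], [0.01, 0.005, -
[... 237 characters left out ...]
9
scene -0.06 55 [-0.011  0.004 -0.06 ] [ 0.011  0.015 -0.05 ] 47.763636363636365
scene -0.05 62 [-0.011 -0.007 -0.05 ] [ 0.011  0.015 -0.04 ] 56.04838709677419
scene -0.04 46 [-0.01   0.002 -0.04 ] [ 0.011  0.014 -0.03 ] 59.06521739130435
scene -0.03 83 [-0.015  0.001 -0.03 ] [ 0.014  0.012 -0.02 ] 91.78313253012048
scene -0.02 76 [-0.015  0.003 -0.02 ] [ 0.013  0.012 -0.01 ] 92.63157894736842
scene -0.01 70 [-0.016  0.003 -0.01 ] [ 0.014  0.011 -0.   ] 94.51428571428572
scene 0.0 79 [-0.016  0.003  0.   ] [0.013 0.013 0.01 ] 92.53164556962025
scene 0.01 67 [-0.016  0.002  0.01 ] [0.014 0.013 0.02 ] 94.95522388059702
scene 0.02 72 [-0.016  0.005  0.02 ] [0.014 0.027 0.03 ] 95.02777777777777
```

View pics/t3.png

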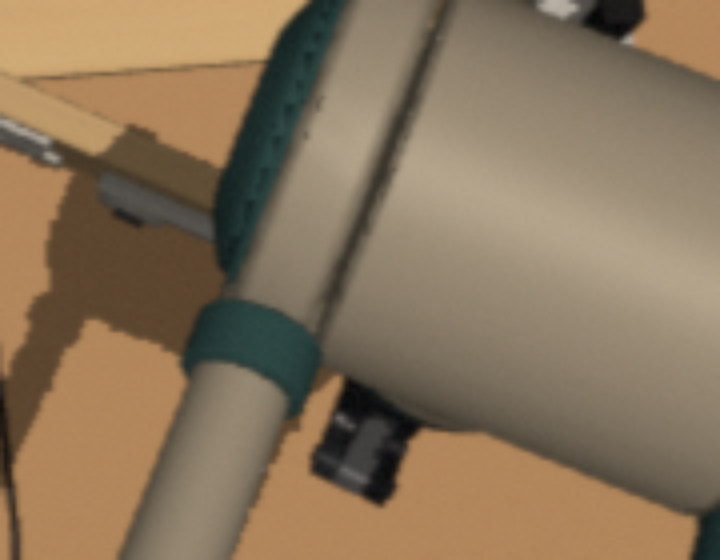

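The fingers are fully shut on top of the tab. Both the wrist and scene depth put the fingertips about 30 mm behind the reported TCP when shut, not 11 mm ahead of it. So I'll raise, open, and go about 41 mm deeper.

Call:
carry_out --motion '[[[0,0,0,-1.0,0,0,0],[0.7,0,-0.1,-0.5,0,0,0],[0.7,0,0,0,0,0,0],[0.7,0,0,0,0,0,0],[0.7,0,0,0,0,0,0]]]'

```text
time: 5.35
ee_pos: [0.4531, -0.0996, 0.1647]
orientation: [-2.645, -1.693, 0.0]
force: [1.5, 0.4, 0.3]
opening: 0.681
```

Call:
carry_out --motion '[[[0.7,0,0,0,0,0,0],[0.7,0,0,1.5,0,0,0],[0.7,0,0,2.0,0,0,0],[0.7,0,0,1.6,0,0,0],[0.7,0,0,0.5,0,0,0]]]'

```text
time: 5.85
ee_pos: [0.452, -0.0992, 0.1073]
orientation: [-2.643, -1.692, 0.003]
force: [0.0, -0.6, 0.2]
opening: 0.702
```

Run:
```python
from rig import read_state, snapshot, models
from h import *
s=read_state();print(s["ee_pos"],s["opening"],s["force"],s["time"])
p=snapshot("wrist");q=snapshot("scene")
cv2.imwrite("pics/g4.png",np.hstack([cv2.resize(p["image"][200:440,170:470],(400,320)),cv2.resize(q["image"][130:250,190:340],(400,320))])[:,:,::-1])
R0=Ro.from_rotvec(s["orientation"]).as_matrix()
p["camera_from_world"]=np.linalg.inv(p["T_tool_cam"])
for n,W in (("wrist",cloud(p)),("scene",(cloud(q)-s["ee_pos"])@R0)):
    zw=s["ee_pos"][2]-W[...,2]
    m=(zw>.14)&(zw<.182)&(abs(W[...,0])<.03)&(abs(W[...,1])<.012)
    P=W[m];print(n,len(P),P.min(0).round(4),P.max(0).round(4))
```

```text
[ 0.45195267 -0.09921292  0.10728832] 0.7022543533479353 [ 0.02939494 -0.61894673  0.15242607] 5.85
wrist 3585 [-0.0162  0.0016 -0.0735] [ 0.0142  0.012  -0.0327]
scene 47 [-0.016   0.0042 -0.0718] [ 0.0137  0.0119 -0.0343]
```

View pics/g4.png

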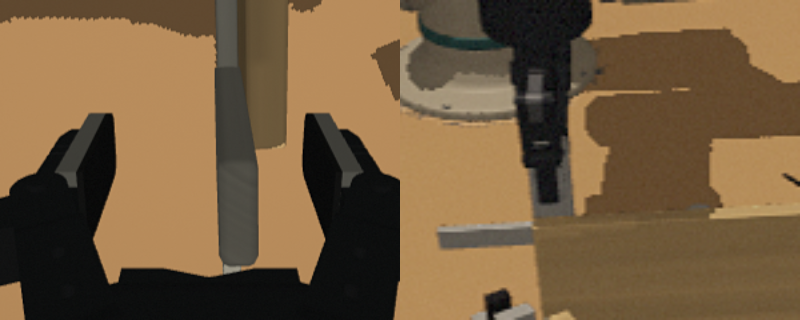

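Call:
carry_out --motion '[[[0.7,0,0.6,0,0,0,0],[0.1,0,0,0,0,0,0],[0,0,0,0,0,0,0],[0,0,0,0,0,0,0],[0,0,0,0,0,0,0]]]' --newtons 45

```text
time: 6.45
ee_pos: [0.4585, -0.1021, 0.1094]
orientation: [-2.644, -1.696, 0.0]
force: [-1.3, 0.8, 3.2]
opening: 0.113
```

Call:
carry_out --motion '[[[0,0,0,0,0,0,0],[0,0,0,0,0,0,0],[0,0,0,0,0,0,0]]]'

```text
time: 6.75
ee_pos: [0.4583, -0.1021, 0.1093]
orientation: [-2.645, -1.695, 0.001]
force: [-2.2, 1.7, 6.7]
opening: 0.115
```

Run:
```python
from rig import read_state, snapshot, models
from h import *
s=read_state();print(s["ee_pos"],s["orientation"],s["opening"],s["force"],s["moment"],s["time"])
R0=Ro.from_rotvec(s["orientation"]).as_matrix();print(np.arctan2(R0[1,1],R0[0,1]))
t=snapshot("scene");W=cloud(t).reshape(-1,3)
for nm,h,yaw in (("scene",np.array([.5543,.0674]),np.deg2rad(5.3)),("avg",np.array([.5523,.0685]),np.deg2rad(5.45))):
    d=W[:,:2]-h;L=np.c_[d[:,0]*np.cos(yaw)+d[:,1]*np.sin(yaw),-d[:,0]*np.sin(yaw)+d[:,1]*np.cos(yaw)]
    g=(W[:,2]>.112)&(W[:,2]<.122)&(L[:,0]<-.02)&(L[:,0]>-.14)&(L[:,1]<-.02)&(L[:,1]>-.2)
    f=cv2.fitLine(L[g].astype(np.float32),cv2.DIST_HUBER,0,.001,.001).ravel()
    print("gate",-(np.arctan2(f[1],f[0])%np.pi-np.pi/2))
    e=s["ee_pos"][:2]-h;e=np.array([e[0]*np.cos(yaw)+e[1]*np.sin(yaw),-e[0]*np.sin(yaw)+e[1]*np.cos(yaw)])
    print(nm,"tcp r",np.hypot(*e),"gate from tcp",np.arctan2(-e[0],-e[1])-np.arctan2(.0135,.195))
```

```text
[ 0.45832298 -0.10206472  0.1093265 ] [-2.64476203e+00 -1.69478338e+00  7.94362084e-04] 0.11542553677280455 [-2.20066922  1.67114117  6.65545897] [0.18837604 0.32684586 0.65565551] 6.75
-0.4310246949273548
gate 0.5038549
scene tcp r 0.1947559487875353 gate from tcp 0.5386942598027132
gate 0.51330316
avg tcp r 0.19474086345260316 gate from tcp 0.5295919746642881
```

Opening 0.115 is about 10 mm, so the tab is gripped. Now I'll lift the bar about its pivot by 0.16 rad.

Call:
carry_out --motion '[[[0,0.03,0,-0.42,0,-0.04,0],[0,0.03,0,-0.42,0,-0.04,0],[0,0.03,0,-0.42,0,-0.04,0],[0,0.03,0,-0.42,0,-0.04,0],[0,0,0,0,0,0,0]]]'

```text
time: 7.3
ee_pos: [0.4589, -0.0995, 0.1255]
orientation: [2.566, 1.647, -0.209]
force: [-4.0, -0.0, 1.5]
opening: 0.114
```

```bash
cat > st.py <<'E'
from rig import read_state, snapshot, models
from h import *
def st():
    s=read_state();R0=Ro.from_rotvec(s["orientation"]).as_matrix()
    yaw=np.arctan2(R0[1,1],R0[0,1])
    print("t",s["time"],"p",s["ee_pos"].round(4),"yaw",yaw.round(4),"tilt",np.arctan2(R0[2,0],-R0[2,2]).round(4),np.arcsin(R0[2,1]).round(4),"op",round(s["opening"],3))
    print("F tool",(R0.T@s["force"]).round(2),"M tool",(R0.T@s["moment"]).round(3))
    h=np.array([.5523,.0685]);y=np.deg2rad(5.45);e=Ro.from_euler('z',-y).as_matrix()[:2,:2]@(s["ee_pos"][:2]-h)
    print("hinge frame",e.round(4))
    return s,R0
E
python3 - <<'E'
from st import *
s,R=st()
q=snapshot("scene");cv2.imwrite("pics/l1.png",cv2.resize(q["image"][130:290,170:390],(770,560))[:,:,::-1])
E
```

```text
t 7.3 p [ 0.4589 -0.0995  0.1255] yaw -0.4293 tilt -0.1614 -0.002 op 0.114
F tool [-1.91 -3.59 -1.19] M tool [ 0.26  -0.012 -0.548]
hinge frame [-0.1089 -0.1584]
```

View pics/l1.png

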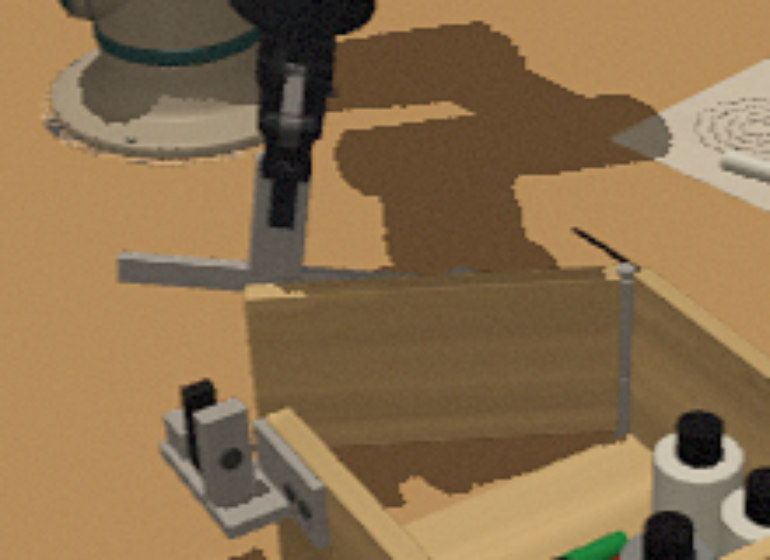

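```bash
cat >> st.py <<'E'
def swing(R,p,d,h=(.5523,.0685)):
    w=R.T@[0,0,d];r=R.T@np.r_[p[:2]-np.array(h),0]
    print("swing",d,"v cm",(np.cross(w,r)*100).round(3),"w",w.round(4))
E
python3 - <<'E'
from st import *
s,R=st();swing(R,s["ee_pos"],.03);swing(R,s["ee_pos"],.005)
E
```

```text
t 7.35 p [ 0.4589 -0.0996  0.1253] yaw -0.43 tilt -0.1603 -0.002 op 0.115
F tool [-1.58 -4.53 -1.15] M tool [ 0.225  0.148 -0.634]
hinge frame [-0.109  -0.1585]
swing 0.03 v cm [-0.044  0.575  0.006] w [-0.0048 -0.0001 -0.0296]
swing 0.005 v cm [-0.007  0.096  0.001] w [-0.0008 -0.     -0.0049]
```

Call:
carry_out --motion '[[[0,-0.035,0.575,0.006,-0.0048,0,-0.0296],[0,-0.035,0.575,0.006,-0.0048,0,-0.0296],[0,-0.035,0.575,0.006,-0.0048,0,-0.0296],[0,-0.035,0.575,0.006,-0.0048,0,-0.0296],[0,-0.035,0.575,0.006,-0.0048,0,-0.0296]]]'

```text
time: 7.85
ee_pos: [0.4843, -0.1109, 0.1245]
orientation: [2.434, 1.829, -0.194]
force: [-3.9, 4.0, 0.6]
opening: 0.115
```

Run:
```python
from st import *
s,R=st();swing(R,s["ee_pos"],.03)
```

```text
t 7.85 p [ 0.4843 -0.1109  0.1245] yaw -0.2826 tilt -0.1561 -0.0037 op 0.115
F tool [ 2.65 -4.86 -1.  ] M tool [ 0.522  0.991 -0.619]
hinge frame [-0.0847 -0.1722]
swing 0.03 v cm [-0.046  0.574  0.005] w [-0.0047 -0.0001 -0.0296]
```

Call:
carry_out --motion '[[[0,-0.035,0.575,0.006,-0.0048,0,-0.0296],[0,-0.035,0.575,0.006,-0.0048,0,-0.0296],[0,-0.035,0.575,0.006,-0.0048,0,-0.0296],[0,-0.035,0.575,0.006,-0.0048,0,-0.0296],[0,-0.035,0.575,0.006,-0.0048,0,-0.0296]]]'

```text
time: 8.35
ee_pos: [0.511, -0.1185, 0.1239]
orientation: [2.286, 2.001, -0.183]
force: [-5.4, 4.8, -1.6]
opening: 0.111
```

Run:
```python
from st import *
s,R=st();swing(R,s["ee_pos"],.03)
q=snapshot("scene");cv2.imwrite("pics/l2.png",cv2.resize(q["image"][130:290,170:390],(770,560))[:,:,::-1])
```

```text
t 8.35 p [ 0.511  -0.1185  0.1239] yaw -0.133 tilt -0.1549 -0.0051 op 0.111
F tool [ 4.21 -6.02  0.98] M tool [ 0.411  1.183 -0.532]
hinge frame [-0.0589 -0.1822]
swing 0.03 v cm [-0.048  0.572  0.005] w [-0.0046 -0.0002 -0.0296]
```

View pics/l2.png

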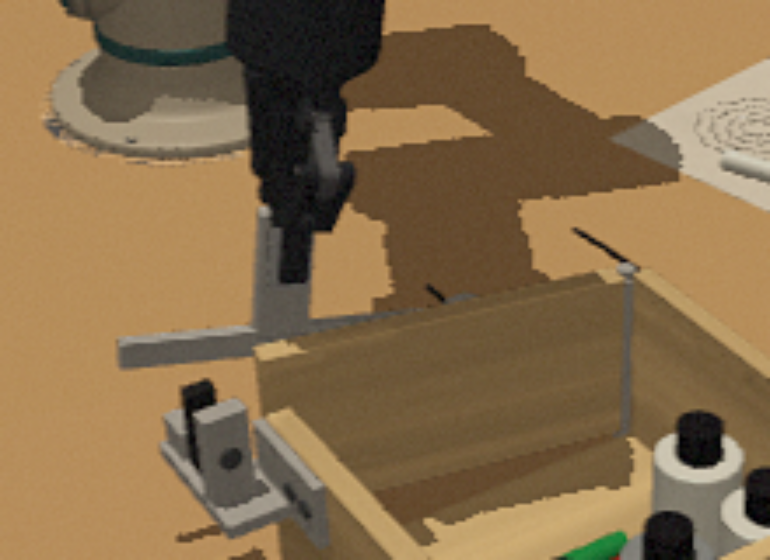

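Call:
carry_out --motion '[[[0,0,0.57,0.0,-0.0048,0,-0.0296],[0,0,0.57,0.0,-0.0048,0,-0.0296]]]'

```text
time: 8.6
ee_pos: [0.5221, -0.1202, 0.1239]
orientation: [2.222, 2.066, -0.178]
force: [-5.6, 3.6, 0.6]
opening: 0.112
```

Run:
```python
from st import *
s,R=st();swing(R,s["ee_pos"],.03);swing(R,s["ee_pos"],.01)
q=snapshot("scene")
W=cloud(q).reshape(-1,3);h=np.array([.5543,.0674]);y=np.deg2rad(5.3);d=W[:,:2]-h
L=np.c_[d[:,0]*np.cos(y)+d[:,1]*np.sin(y),-d[:,0]*np.sin(y)+d[:,1]*np.cos(y)]
g=(W[:,2]>.1)&(W[:,2]<.17)&(L[:,0]>-.1)&(L[:,0]<-.02)&(L[:,1]<-.225)&(L[:,1]>-.29)
for lo in np.arange(-.29,-.22,.01):
    k=g&(L[:,1]>=lo)&(L[:,1]<lo+.01)&(L[:,0]<-.045)
    if k.sum():print(round(lo,3),k.sum(),L[k,0].min().round(4),L[k,0].max().round(4),W[k,2].min().round(3),W[k,2].max().round(3))
cv2.imwrite("pics/l3.png",cv2.resize(q["image"][130:290,170:390],(770,560))[:,:,::-1])
```

```text
t 8.6 p [ 0.5221 -0.1202  0.1239] yaw -0.0731 tilt -0.1553 -0.0051 op 0.112
F tool [ 3.03 -5.82 -1.09] M tool [ 0.46   0.944 -0.521]
hinge frame [-0.048 -0.185]
swing 0.03 v cm [-0.049  0.571  0.005] w [-0.0046 -0.0002 -0.0296]
swing 0.01 v cm [-0.016  0.19   0.002] w [-0.0015 -0.0001 -0.0099]
-0.28 1 -0.0578 -0.0578 0.122 0.122
-0.27 55 -0.063 -0.0542 0.119 0.136
-0.26 50 -0.0672 -0.0537 0.117 0.135
-0.25 54 -0.0611 -0.0528 0.114 0.133
-0.24 53 -0.0606 -0.05 0.113 0.132
-0.23 26 -0.0597 -0.0494 0.113 0.13
```

View pics/l3.png

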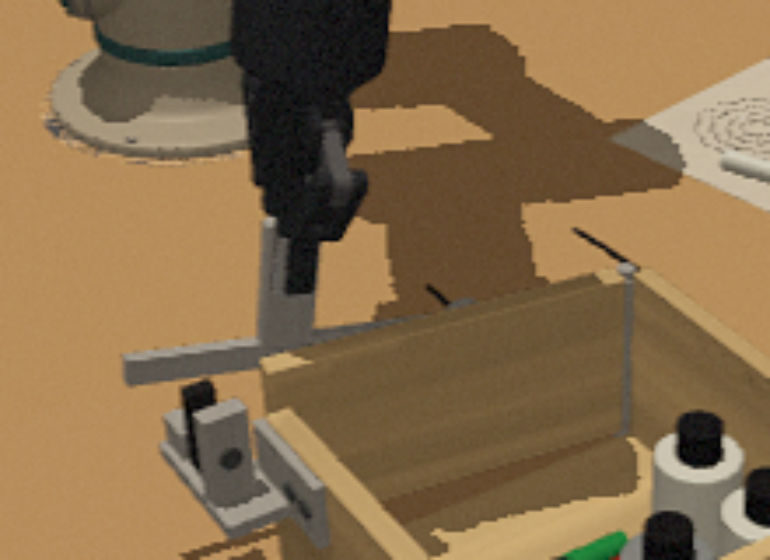

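Call:
carry_out --motion '[[[0,-0.01,0.57,0.0,-0.0046,0,-0.0296],[0,-0.01,0.57,0.0,-0.0046,0,-0.0296],[0,-0.01,0.38,0.0,-0.003,0,-0.0197],[0,0,0.19,0.0,-0.0015,0,-0.0099],[0,0,0,0,0,0,0]]]'

```text
time: 9.15
ee_pos: [0.5394, -0.1216, 0.124]
orientation: [2.124, 2.16, -0.171]
force: [-5.0, 2.2, -0.4]
opening: 0.109
```

Run:
```python
from st import *
s,R=st();swing(R,s["ee_pos"],.005)
```

```text
t 9.15 p [ 0.5394 -0.1216  0.124 ] yaw 0.016 tilt -0.1556 -0.0048 op 0.109
F tool [ 2.35 -4.97  0.03] M tool [ 0.345  0.951 -0.498]
hinge frame [-0.0309 -0.188 ]
swing 0.005 v cm [-0.008  0.095  0.001] w [-0.0008 -0.     -0.0049]
```

Call:
carry_out --motion '[[[0,0,0.14,0,-0.0012,0,-0.0075],[0,0,0.14,0,-0.0012,0,-0.0075],[0,0,0.14,0,-0.0012,0,-0.0075],[0,0,0.14,0,-0.0012,0,-0.0075],[0,0,0,0,0,0,0]]]'

```text
time: 9.65
ee_pos: [0.5448, -0.1217, 0.1241]
orientation: [2.09, 2.19, -0.169]
force: [-5.2, 1.7, -0.1]
opening: 0.112
```

Run:
```python
from st import *
s,R=st();swing(R,s["ee_pos"],.005)
q=snapshot("scene");cv2.imwrite("pics/l4.png",cv2.resize(q["image"][130:290,170:390],(770,560))[:,:,::-1])
```

```text
t 9.65 p [ 0.5448 -0.1217  0.1241] yaw 0.0463 tilt -0.1559 -0.005 op 0.112
F tool [ 1.93 -5.11 -0.16] M tool [ 0.306  0.837 -0.534]
hinge frame [-0.0255 -0.1886]
swing 0.005 v cm [-0.008  0.095  0.001] w [-0.0008 -0.     -0.0049]
```

View pics/l4.png

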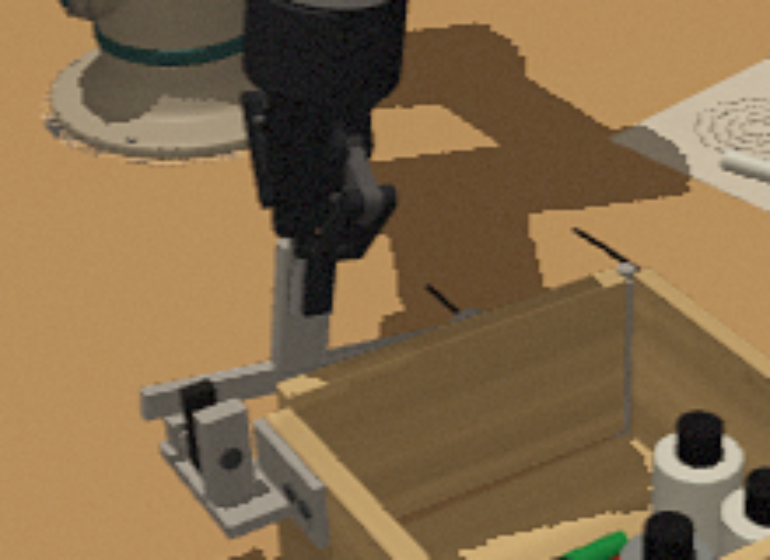

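Call:
carry_out --motion '[[[0,0,0.1,0,-0.0008,0,-0.005],[0,0,0.1,0,-0.0008,0,-0.005],[0,0,0.1,0,-0.0008,0,-0.005],[0,0,0,0,0,0,0]]]'

```text
time: 10.1
ee_pos: [0.5477, -0.1216, 0.1241]
orientation: [2.073, 2.205, -0.168]
force: [-5.5, 2.2, 0.2]
opening: 0.115
```

Call:
carry_out --motion '[[[0,0,0.1,0,-0.0008,0,-0.005],[0,0,0.1,0,-0.0008,0,-0.005],[0,0,0,0,0,0,0]]]'

```text
time: 10.4
ee_pos: [0.5496, -0.1216, 0.1241]
orientation: [2.062, 2.215, -0.167]
force: [-6.7, 1.1, 0.2]
opening: 0.111
```

Run:
```python
from st import *
s,R=st();swing(R,s["ee_pos"],.005)
```

```text
t 10.4 p [ 0.5496 -0.1216  0.1241] yaw 0.0715 tilt -0.1562 -0.0053 op 0.111
F tool [ 1.51 -6.57 -0.36] M tool [ 0.361  0.752 -0.503]
hinge frame [-0.0207 -0.189 ]
swing 0.005 v cm [-0.008  0.095  0.001] w [-0.0008 -0.     -0.0049]
```

Call:
carry_out --motion '[[[0,0,0.05,0,-0.0004,0,-0.0025],[0,0,0.05,0,-0.0004,0,-0.0025],[0,0,0,0,0,0,0]]]'

```text
time: 10.7
ee_pos: [0.5506, -0.1216, 0.1241]
orientation: [2.056, 2.221, -0.167]
force: [-6.4, 1.8, -0.4]
opening: 0.112
```

Call:
carry_out --motion '[[[0,0,0.05,0,-0.0004,0,-0.0025],[0,0,0.05,0,-0.0004,0,-0.0025],[0,0,0,0,0,0,0]]]'

```text
time: 11.0
ee_pos: [0.5514, -0.1216, 0.1241]
orientation: [2.05, 2.226, -0.167]
force: [-6.4, 1.0, -0.3]
opening: 0.112
```

Run:
```python
from st import *
s,R=st()
q=snapshot("scene");cv2.imwrite("pics/l5.png",cv2.resize(q["image"][180:290,190:300],(560,560))[:,:,::-1])
```

```text
t 11.0 p [ 0.5514 -0.1216  0.1241] yaw 0.0816 tilt -0.1563 -0.0056 op 0.112
F tool [ 1.56 -6.27  0.12] M tool [ 0.424  0.639 -0.475]
hinge frame [-0.0189 -0.1891]
```

View pics/l5.png

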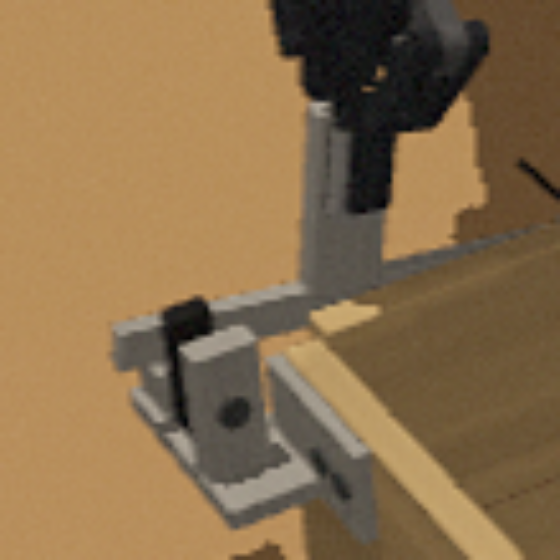

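Call:
carry_out --motion '[[[0,0,0.05,0,-0.0004,0,-0.0025],[0,0,0.05,0,-0.0004,0,-0.0025],[0,0,0,0,0,0,0]]]'

```text
time: 11.35
ee_pos: [0.5517, -0.1216, 0.1241]
orientation: [2.045, 2.231, -0.168]
force: [-7.8, 1.2, 1.3]
opening: 0.113
```

Call:
carry_out --motion '[[[0,0,0.05,0,-0.0004,0,-0.0025],[0,0,0.05,0,-0.0004,0,-0.0025],[0,0,0,0,0,0,0]]]'

```text
time: 11.65
ee_pos: [0.5519, -0.1216, 0.1241]
orientation: [2.04, 2.236, -0.169]
force: [-10.6, 1.4, 1.4]
opening: 0.112
```

Run:
```python
from st import *
s,R=st()
```

```text
t 11.65 p [ 0.5519 -0.1216  0.1241] yaw 0.0909 tilt -0.1562 -0.0082 op 0.112
F tool [  2.16 -10.41  -1.66] M tool [ 0.67   0.572 -0.239]
hinge frame [-0.0184 -0.1892]
```

Call:
carry_out --motion '[[[0,0,0.05,0,-0.0002,0,-0.001],[0,0,0.05,0,-0.0002,0,-0.001],[0,0,0,0,0,0,0]]]'

```text
time: 11.95
ee_pos: [0.5522, -0.1216, 0.1241]
orientation: [2.039, 2.239, -0.17]
force: [-12.0, 0.5, 3.9]
opening: 0.112
```

Call:
carry_out --motion '[[[0,0,0.05,0,-0.0002,0,-0.001],[0,0,0.05,0,-0.0002,0,-0.001],[0,0,0,0,0,0,0],[0,0,0,0,0,0,0]]]'

```text
time: 12.35
ee_pos: [0.5524, -0.1216, 0.1241]
orientation: [2.037, 2.241, -0.172]
force: [-13.5, 0.2, 3.4]
opening: 0.11
```

Run:
```python
from st import *
s,R=st()
```

```text
t 12.35 p [ 0.5524 -0.1216  0.1241] yaw 0.0945 tilt -0.1563 -0.0109 op 0.11
F tool [  0.96 -13.45  -3.42] M tool [ 1.038  0.453 -0.224]
hinge frame [-0.018  -0.1892]
```

Call:
carry_out --motion '[[[0,0,0.08,0,0,0,0],[0,0,0.08,0,0,0,0],[0,0,0.08,0,0,0,0],[0,0,0,0,0,0,0],[0,0,0,0,0,0,0]]]'

```text
time: 12.85
ee_pos: [0.5528, -0.1216, 0.1241]
orientation: [2.038, 2.243, -0.176]
force: [-16.7, 0.4, 5.5]
opening: 0.115
```

Run:
```python
from st import *
s,R=st()
q=snapshot("scene");cv2.imwrite("pics/l6.png",cv2.resize(q["image"][180:290,190:300],(560,560))[:,:,::-1])
```

```text
t 12.85 p [ 0.5528 -0.1216  0.1241] yaw 0.0945 tilt -0.1564 -0.0148 op 0.115
F tool [  1.16 -16.7   -5.51] M tool [ 1.455  0.319 -0.276]
hinge frame [-0.0176 -0.1892]
```

View pics/l6.png

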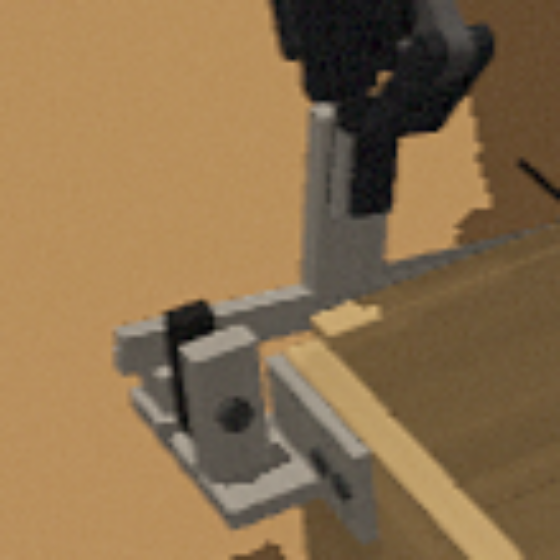

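Call:
carry_out --motion '[[[0,0,0.08,0,0,0,0],[0,-0.015,0,0.21,0,0.02,0],[0,-0.015,0,0.21,0,0.02,0],[0,0,0,0,0,0,0]]]'

```text
time: 13.3
ee_pos: [0.553, -0.1226, 0.1196]
orientation: [2.061, 2.267, -0.137]
force: [-18.6, -0.4, 5.3]
opening: 0.108
```

Run:
```python
from st import *
s,R=st()
```

```text
t 13.3 p [ 0.553  -0.1226  0.1196] yaw 0.0943 tilt -0.1154 -0.0162 op 0.108
F tool [  0.81 -18.64  -5.08] M tool [ 1.548  0.486 -0.339]
hinge frame [-0.0175 -0.1903]
```

Call:
carry_out --motion '[[[0,-0.01,0,0.16,0,0.015,0],[0,-0.01,0,0.16,0,0.015,0],[0,0,0,0,0,0,0]]]'

```text
time: 13.6
ee_pos: [0.5531, -0.1231, 0.1166]
orientation: [2.076, 2.285, -0.107]
force: [-17.5, 0.2, 5.3]
opening: 0.115
```

Run:
```python
from st import *
s,R=st()
```

```text
t 13.6 p [ 0.5531 -0.1231  0.1166] yaw 0.0949 tilt -0.0855 -0.0161 op 0.115
F tool [  1.41 -17.51  -5.13] M tool [ 1.56   0.468 -0.302]
hinge frame [-0.0174 -0.1908]
```

Call:
carry_out --motion '[[[0,-0.007,0,0.105,0,0.01,0],[0,-0.007,0,0.105,0,0.01,0],[0,0,0,0,0,0,0]]]'

```text
time: 13.9
ee_pos: [0.5531, -0.1234, 0.1146]
orientation: [2.086, 2.297, -0.087]
force: [-18.4, -2.0, 5.5]
opening: 0.112
```

Run:
```python
from st import *
s,R=st()
q=snapshot("scene");cv2.imwrite("pics/l7.png",cv2.resize(q["image"][180:290,190:300],(560,560))[:,:,::-1])
```

```text
t 13.9 p [ 0.5531 -0.1234  0.1146] yaw 0.0954 tilt -0.0657 -0.0161 op 0.112
F tool [ -0.55 -18.56  -5.15] M tool [ 1.615  0.386 -0.332]
hinge frame [-0.0174 -0.1911]
```

View pics/l7.png

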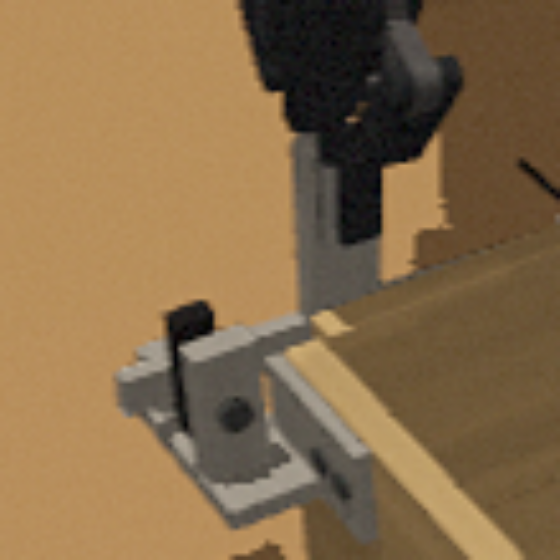

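Call:
carry_out --motion '[[[0,-0.012,0,0.21,0,0.02,0],[0,-0.01,0,0.21,0,0.02,0],[0,0,0,0.1,0,0.01,0],[0,0,0,0,0,0,0]]]'

```text
time: 14.35
ee_pos: [0.5533, -0.1239, 0.1094]
orientation: [2.111, 2.325, -0.035]
force: [-19.3, -0.9, 5.2]
opening: 0.113
```

Run:
```python
from st import *
s,R=st()
```

```text
t 14.35 p [ 0.5533 -0.1239  0.1094] yaw 0.096 tilt -0.0156 -0.016 op 0.113
F tool [  0.89 -19.38  -4.94] M tool [ 1.62   0.344 -0.438]
hinge frame [-0.0173 -0.1917]
```

Call:
carry_out --motion '[[[0,0,0,0.1,0,0.01,0],[0,0,0,0.08,0,0.006,0],[0,0,0,0,0,0,0]]]'

```text
time: 14.65
ee_pos: [0.5535, -0.1232, 0.1092]
orientation: [-2.105, -2.318, 0.016]
force: [-18.9, 1.3, 12.9]
opening: 0.111
```

Run:
```python
from st import *
s,R=st()
q=snapshot("scene");cv2.imwrite("pics/l8.png",cv2.resize(q["image"][180:290,190:300],(560,560))[:,:,::-1])
W=cloud(q).reshape(-1,3);h=np.array([.5543,.0674]);y=np.deg2rad(5.3);d=W[:,:2]-h
L=np.c_[d[:,0]*np.cos(y)+d[:,1]*np.sin(y),-d[:,0]*np.sin(y)+d[:,1]*np.cos(y)]
for lo in np.arange(-.29,-.2,.01):
    k=(W[:,2]>.08)&(W[:,2]<.17)&(L[:,0]>-.03)&(L[:,0]<-.003)&(L[:,1]>=lo)&(L[:,1]<lo+.01)
    if k.sum():print(round(lo,3),k.sum(),np.percentile(L[k,0],[5,95]).round(4),np.percentile(W[k,2],[2,98]).round(4))
```

```text
t 14.65 p [ 0.5535 -0.1232  0.1092] yaw 0.0966 tilt 0.0007 -0.0148 op 0.111
F tool [  3.13 -18.83 -12.6 ] M tool [ 1.951  0.352 -0.345]
hinge frame [-0.017  -0.1909]
-0.28 39 [-0.0203 -0.0119] [0.0938 0.1093]
-0.27 79 [-0.0205 -0.0077] [0.0812 0.1087]
-0.26 98 [-0.0261 -0.0033] [0.0881 0.1411]
-0.25 19 [-0.0095 -0.0032] [0.134  0.1416]
-0.23 15 [-0.0176 -0.0099] [0.0888 0.1108]
-0.22 18 [-0.0216 -0.0131] [0.106  0.1092]
-0.21 179 [-0.0206 -0.0051] [0.107 0.169]
```

View pics/l8.png

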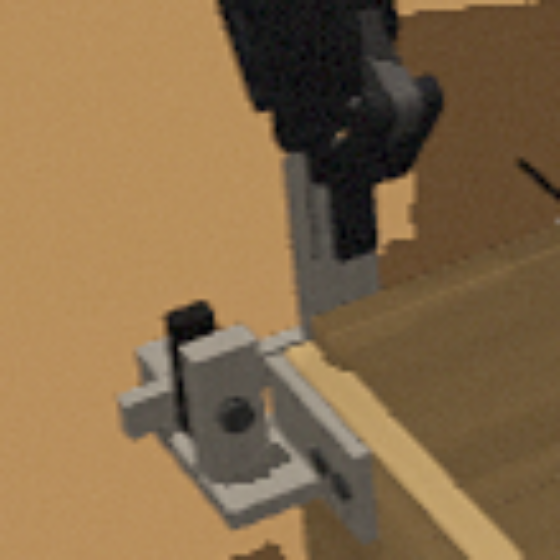

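The bar is level (its top reads 109 mm) and resting on its pin behind the lip. Now I'll ease off the press before releasing.

Call:
carry_out --motion '[[[0,0,-0.08,-0.05,0,0,0],[0,0,-0.08,-0.05,0,0,0],[0,0,-0.08,0,0,0,0],[0,0,-0.08,0,0,0,0],[0,0,0,0,0,0,0]]]'

```text
time: 15.2
ee_pos: [0.5528, -0.1232, 0.1092]
orientation: [-2.107, -2.32, 0.012]
force: [-12.3, 3.0, 4.3]
opening: 0.112
```

Run:
```python
from st import *
s,R=st()
```

```text
t 15.2 p [ 0.5528 -0.1232  0.1092] yaw 0.0963 tilt 0.0004 -0.0103 op 0.112
F tool [  4.13 -12.05  -4.16] M tool [ 1.18   0.235 -0.225]
hinge frame [-0.0177 -0.1909]
```

Call:
carry_out --motion '[[[0,0.03,-0.08,0,0,0,0],[0,0.03,-0.08,0,0,0,0],[0,0,-0.08,0,0,0,0],[0,0,-0.06,0,0,0,0],[0,0,0,0,0,0,0]]]'

```text
time: 15.7
ee_pos: [0.5526, -0.1233, 0.1092]
orientation: [-2.11, -2.323, 0.007]
force: [-6.5, 1.4, 0.7]
opening: 0.11
```

Run:
```python
from st import *
s,R=st()
```

```text
t 15.7 p [ 0.5526 -0.1233  0.1092] yaw 0.0959 tilt -0.0006 -0.0052 op 0.11
F tool [ 2.01 -6.29 -0.7 ] M tool [ 0.645  0.232 -0.187]
hinge frame [-0.0179 -0.1909]
```

Call:
carry_out --motion '[[[0,0.0,-0.08,0,0,0,0],[0,0,-0.08,0,0,0,0],[0,0,0,0,0,0,0],[0.25,0,0,0,0,0,0],[0.5,0,0,0,0,0,0]]]'

```text
time: 16.2
ee_pos: [0.5558, -0.1251, 0.111]
orientation: [2.107, 2.322, -0.003]
force: [0.0, -0.5, -0.8]
opening: 0.407
```

Call:
carry_out --motion '[[[0.5,0,0,0,0,0,0],[0.5,0,0,0,0,0,0]]]'

```text
time: 16.4
ee_pos: [0.5549, -0.1244, 0.1108]
orientation: [2.107, 2.324, -0.004]
force: [0.2, 0.8, -0.1]
opening: 0.502
```

Run:
```python
from st import *
s,R=st()
p=snapshot("wrist");q=snapshot("scene")
cv2.imwrite("pics/r1.png",np.hstack([cv2.resize(p["image"][200:440,170:470],(400,400)),cv2.resize(q["image"][180:290,190:300],(400,400))])[:,:,::-1])
```

```text
t 16.4 p [ 0.5549 -0.1244  0.1108] yaw 0.0975 tilt -0.0049 0.0014 op 0.502
F tool [0.78 0.28 0.06] M tool [-0.004 -0.023 -0.   ]
hinge frame [-0.0158 -0.1923]
```

View pics/r1.png

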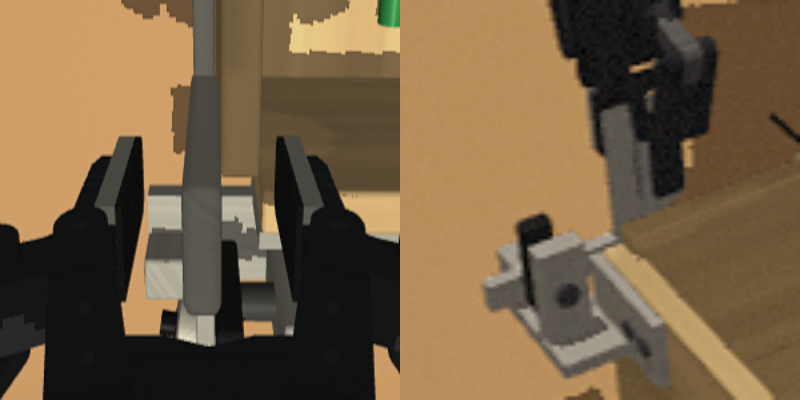

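The tab stands free between the jaws and the bar is still home behind the lip. Retreating straight up.

Call:
carry_out --motion '[[[0.5,0,0,-1.5,0,0,0],[0.5,0,0,-3,0,0,0],[0.5,0,0,-4,0,0,0],[0.5,0,0,-4,0,0,0],[0.5,0,0,-2,0,0,0]]]'

```text
time: 17.0
ee_pos: [0.5556, -0.1239, 0.2595]
orientation: [2.104, 2.321, -0.001]
force: [-0.3, 0.6, 0.0]
opening: 0.497
```

Call:
carry_out --motion '[[[0.5,0,-4,0,0,0,0],[0.5,0,-4,0,0,0,0],[0.5,0,-4,0,0,0,0],[0.5,0,0,0,0,0,0],[0.5,0,0,0,0,0,0]]]'

```text
time: 17.5
ee_pos: [0.4345, -0.1352, 0.2561]
orientation: [2.108, 2.323, -0.003]
force: [-0.1, -0.6, 0.4]
opening: 0.497
```

Run:
```python
from st import *
s,R=st()
q=snapshot("scene");t=snapshot("top")
cv2.imwrite("pics/f1.png",np.hstack([cv2.resize(q["image"][180:320,150:290],(400,400)),cv2.resize(t["image"],(400,300),interpolation=cv2.INTER_AREA) if 0 else cv2.resize(t["image"][150:430,150:520],(400,400))])[:,:,::-1])
W=cloud(q).reshape(-1,3);h=np.array([.5543,.0674]);y=np.deg2rad(5.3);d=W[:,:2]-h
L=np.c_[d[:,0]*np.cos(y)+d[:,1]*np.sin(y),-d[:,0]*np.sin(y)+d[:,1]*np.cos(y)]
for lo in (-.28,-.27,-.22):
    k=(W[:,2]>.088)&(W[:,2]<.17)&(L[:,0]>-.03)&(L[:,0]<-.003)&(L[:,1]>=lo)&(L[:,1]<lo+.01)
    if k.sum():print(round(lo,3),k.sum(),np.percentile(L[k,0],[5,95]).round(4),np.percentile(W[k,2],[2,98]).round(4))
k=(W[:,2]>.13)&(W[:,2]<.19)&(L[:,0]>-.03)&(L[:,0]<.0)&(L[:,1]>-.23)&(L[:,1]<-.17);print("tab",L[k].min(0),L[k].max(0),W[k,2].max())
for n,p in (("scene",q),("top",t)):
  for o in ("counter","mug","glasses"):
    print(n,o,[(np.round(r["uv"],1),round(r["confidence"],2)) for r in models.mark_of(p,o)[:1]])
a=np.load("top.npz")["img"]
for nm,(u0,u1,v0,v1) in dict(mug=(150,220,190,250),counter=(460,510,260,300),glasses=(195,295,318,425)).items():
    print(nm,np.abs(a[v0:v1,u0:u1].astype(int)-t["image"][v0:v1,u0:u1]).mean())
```

```text
t 17.5 p [ 0.4345 -0.1352  0.2561] yaw 0.0967 tilt -0.0049 0.0018 op 0.497
F tool [-0.58 -0.13 -0.42] M tool [ 0.004 -0.072  0.02 ]
hinge frame [-0.1366 -0.1916]
-0.28 39 [-0.0223 -0.014 ] [0.0934 0.1086]
-0.27 64 [-0.0196 -0.0085] [0.0883 0.11  ]
-0.22 20 [-0.0219 -0.0144] [0.1051 0.1094]
tab [-0.02550569 -0.20683431] [-0.01170195 -0.17644114] 0.17953447420572477
scene counter [(array([186.8, 319.3]), 0.82)]
scene mug [(array([426.2, 261.5]), 0.58)]
scene glasses []
top counter []
top mug [(array([198.1, 225.3]), 0.87)]
top glasses [(array([241.4, 336.7]), 0.9)]
mug 8.964603174603175
counter 31.2485
glasses 12.087040498442368
```

View pics/f1.png

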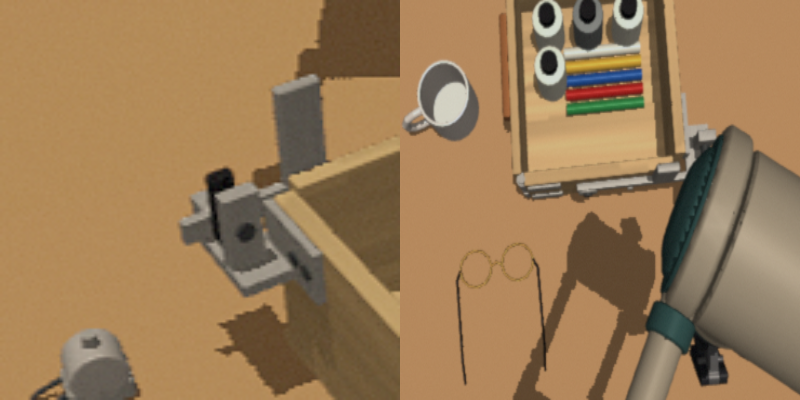

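Run:
```python
from st import *
q=snapshot("scene")["image"].astype(int);a=np.load("scene.npz")["img"].astype(int)
print(np.abs(q-a)[290:330,155:205].mean(), np.abs(q-a)[215:275,405:450].mean(), np.abs(q-a)[350:400,150:250].mean())
from rig import manip
print(manip.sign_off())
```

```text
2.222 2.198148148148148 2.0813333333333333
the job is handed in; nothing more can be done
None
```

The gate is shut and latched, and the job is handed in after about 17.6 s. I lifted the bar about 0.16 rad by its tab and swung the gate over the lip. I pressed it on the buffer at about 9–10 N, estimated from the wrist force, then lowered the bar to its pin behind the lip. After easing off the press I let go and backed the arm away.

**Last checks:**
- **Latch:** after release the bar was level, spanning about 93–109 mm high at its free end, with the tab top at about 179 mm. The gate had stayed shut. The wrist force was back to about 0.
- **Bystanders:** the scene-view pixels around the counter and mug differ from the start only by noise. I checked the spectacles only in the top view, by their detected position, which moved about 2 pixels; the scene-view detector did not find them.

**What failed or disagreed:**
- **First grasp missed:** the fingers closed on top of the tab and pressed on it at about 6 N. Camera depth put the fingertips about 41 mm farther back than the stated tool geometry, so I re-gripped 41 mm deeper.
- **Camera disagreement:** the two fixed cameras differed by 3–4 mm, so I used their average and found the buffer by feel.
- **Brief downward push:** as the bar reached its pin, the vertical force rose to about 13 N before I eased off.
- **Catch load:** it was never measured directly. My highest estimate is about 10 N, against the 20 N limit.

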